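# Load the carrier past the spring catch

## Task

Load the workpiece carrier into the bench fixture, only by pressing and pushing with the fingertips: press the long spring bar beside the track fully down, and keep it down while you push the carrier along the track, past the catch pin, right up to the end stop. Then let go of the bar so that the pin springs up and locks the carrier in from behind. Do not lift or tip the carrier, do not let the pin scrape along under it, and leave the scriber, tape measure and try square where they lie.

Things in the scene. Friction and masses are not known exactly. Their poses are not given: they have to be found in the camera images.
- fixture: Grey fixed block. Origin at bench height under the track's centre line; +x is the loading direction, z up. The block spans x -145 to 195, y -80 to 45, z 0 to 30 mm. Its top (z 30) is the track floor, between two low guide rails (y 26 to 33 either side, tops at z 38). The press bar lies beside the track on the -y side. A carrier that is home has its origin at x = 130 mm.
- press_bar (a joint): How far the press bar is down, m: 0 up at rest, 0.014 fully down. Bar and catch pin are one part and move straight down together wherever the bar is pressed; the spring takes about 3.5 N at first, 7 N fully down, and drives it up when released. The pin does not scrape the carrier while the bar is over 10 mm down. Pushing the square-edged carrier against the pin does not press it down.
- bar_mid (a point): Middle of the top face of the press bar (moves with it), at fixture x = -20, y = -51 mm. The bar is a dark steel strip on two posts, 230 mm along the track (fixture x -135 to 95), 30 mm wide (y -66 to -36), 8 mm thick. Its top is 56 mm above the bench at rest, 42 mm fully down, always higher than the guide rails.
- pin_tip (a point): Centre of the top of the catch pin, a 12 mm diameter steel pin in the middle of the track at fixture x = 74, y = 0 mm; it stands 9 mm above the track floor at rest, 5 mm below it when the bar is fully down.
- stop_face (a point): Point on the face of the end stop that the carrier's front comes up against: fixture x = 175, y = 0, 55 mm above the bench. The end stop is an upright steel block across the track's end, 18 mm thick, 66 mm wide, top 80 mm above the bench.
- carrier: Loose aluminium carrier, about 0.5 kg, 90 mm long (x), 50 wide (y), 50 high, with a bent copper sheet workpiece fixed on it and a 12 mm thick upright wall at its front and rear. Origin at the centre of its underside, 30 mm above the bench; axes as the fixture's. It slides with 1.5 mm play either side. It starts before the catch pin, its front 10 to 55 mm short of it.
- tab (a point): Where to push: centre of the rear face of the carrier's push tab, an arm 12 mm thick (x) reaching over the press bar, to carrier y = -69 mm, its underside 62 mm and top 82 mm above the bench. The face is flush with the carrier's rear: carrier x = -45, y = -51, z = 42 mm. A fingertip holding the bar down behind the tab meets this face when moved along fixture +x.
- scriber: Bystander: scriber, 140 mm long, 9 mm thick, lying on the bench. Origin at its underside, x along it.
- tape_measure: Bystander: black case 62 x 32 x 45 mm standing on the bench. Origin at the centre of its underside.
- try_square: Bystander: steel try square, stock 80 x 22 x 16 mm along x, blade 120 mm long along +y, lying on the bench. Origin under the centre of the stock.
Things that resemble listed ones, but are neither listed nor needed, are in the scene too. Several things have the shape of the carrier; the one meant has the colours described above.

How it is judged:
On the way, in this order (a step that is already met when the one before it is completed fails the run):
1. the press bar is held down (more than 10 mm) with the carrier still before the catch pin (value of joint press_bar above 0.01 m and x of carrier in the frame of fixture below 0.035 m).
2. the carrier is over the catch pin, the bar still held down (more than 10 mm) (value of joint press_bar above 0.01 m and x of carrier in the frame of fixture between 0.055 and 0.11 m), for 0.1 s.
At the end, for the whole second after the job is handed in: The carrier is at rest, flat and square in the track, within 6.5 mm of the end stop, with the catch pin up behind it (bar less than 2 mm down), and the scriber, tape measure and try square within 15 mm of where they were (x of carrier in the frame of fixture between 0.1235 and 0.133 m and y of carrier in the frame of fixture between -0.004 and 0.004 m and z of carrier in the frame of fixture between 0.027 and 0.033 m and angle between the x axis of carrier and the x axis of fixture, either way round below 0.08 rad and value of joint press_bar below 0.002 m and linear speed of carrier below 0.01 m/s and distance of each of scriber, tape_measure, try_square from where it was at the start of the episode below 0.015 m); the robot touches nothing.
It fails at once if the carrier is lifted (more than 6 mm off the track floor) (z of carrier in the frame of fixture above 0.036 m).
It fails at once if the carrier is tipped (more than 0.15 rad) (angle between carrier's own z axis and vertical above 0.15 rad).
It fails at once if the pin scrapes under the carrier (bar less than 10 mm down while the carrier is over the pin) (x of carrier in the frame of fixture between 0.032 and 0.117 m and value of joint press_bar below 0.01 m).
It fails at once if the scriber, tape measure or try square is pushed away (more than 15 mm) (distance of any of scriber, tape_measure, try_square from where it was at the start of the episode above 0.015 m).
It also fails if it takes over 38 s, if anything falls off the work surface, if the arm or the gripper's body presses on something with over 40 N, if the wrist force passes 120 N, or if a joint passes its speed limit or range.

## Robot

A 7-joint arm with a two-finger parallel gripper is mounted at the origin on the work surface. World frame = base frame: x ahead of the robot, y to its left, z up, the work surface at z = 0. Lengths are in m, angles in rad, forces in N, time in s.
With the tool pointing down it reaches from about 0.4 to 0.9 m from the base axis. Payload 5.6 kg.
Tool frame: the origin (TCP) lies midway between the tips of the shut fingers; the grasp point (between the pads) lies 19 mm behind it (tcp_to_grasp is the distance from the TCP to the grasp point, in m); y points along the fingers, z is the direction in which the jaws open and shut, and the axes are right-handed (so a half turn about y gives the same grasp; the last joint's range is limited). The gripper opens to 92 mm and grips with 3 to 60 N. Pads are 20 mm wide; open, the fingers measure 128 mm over their backs; the gripper's body (75 mm by 189 mm) begins 69 mm behind the grasp point.
Start: joints at [1.113, 0.468, -0.012, 1.603, 0.006, 1.071, -0.056], TCP at [0.262, -0.595, 0.215] pointing down, gripper open.
Joint ranges: [-2.53, 2.53], [-0.31, 2.02], [-1.57, 1.55], [0.28, 2.44], [-1.29, 4.43], [0.15, 1.84], [-2.92, 2.92]. Speed limits (rad/s): [2.57, 2.57, 3.14, 3.14, 3.14, 3.14, 3.14].

## Interface

Orientations are given as a unit quaternion [x, y, z, w].
In Python, from cell import read_state, snapshot, camera_model, hand_in, tcp_to_grasp gives the robot as it stands.
- The arm moves only by the tool play_rows, never from a script. Its argument "motion" is a list that holds one entry, the list of rows, each a list of 4 numbers: the shift along the tool's x, y, z in mm, then the turn about the tool's y in rad. In form: [[[tx, ty, tz, twist], ...]]. A call has 1 to 20 rows; each row is the pose to reach, as a shift and turn from the pose measured when the call began, along the tool's axes at that moment; what a row does not reach only later rows make up. A row lasts 1/12 s, in which the tool goes at most 41.7 mm and 7.16 degrees, less where a joint would pass 70% of its speed; a pose out of reach is approached as far as the arm can. A call with a gripper value outside its range is refused whole. "hand" is the closure in counts, from 0 (fully open) to 255 (shut), set as the call begins (left out, the last holds). The fingers move at their own pace and stop on an object; "force" is the grip in N (left out, the last holds). Time passes only in rows, so rows that repeat a pose let the fingers close. It gives the time, the measured TCP pose, the force and the opening at its end, in the units of the state.
- read_state(): the state, without advancing time (a new reading comes with each control period).
- snapshot(name): name is "scene" or "top" or "wrist"; returns the picture (480x640x3 uint8, red, green, blue); there is no depth.
- camera_model(name): a dict with "camera_matrix" (3x3 intrinsics, pixels), "k1" (the pictures are not rectified: a ray, as slopes to the right and down, at radius r is drawn at 1 + k1 r^2 times it, then the intrinsics apply), "R" (3x3) and "t" (3): a world point X has camera coordinates R X + t; the wrist camera has in their place "hand_eye" (4x4, takes a point from camera to tool coordinates, whose origin is the TCP and whose axes are the tool frame's). Camera axes: x right, y down, z forward; pixel columns grow to the right and rows downward; lengths in m; the calibration is good to about 2 mm. A picture is of the moment at which its call begins: read the wrist's pose just before it. camera_model takes no time and is no camera call.
- hand_in(): hands the job in, once; it reports no verdict.
The state is a dict: "time_s": time; "q": joint angles; "joint_velocities": joint speeds; "tau": joint torques, N m; "position": TCP position; "eef_rot": TCP orientation; "contact_force": force on the tool from outside, world axes, zero at the start; "moment": the same for the moment, N m; "grip_width": finger opening in m.
Only numpy, scipy, OpenCV 4.12 (cv2) and the standard library are available. Lean on these libraries where they do the work, as an engineer would, in place of code of your own. Each camera call takes 0.05 s, during which the arm holds its last target.

## Working session

There is one attempt and no reset: what is moved stays moved. The work goes in short steps, Python scripts to look and compute and a tool call to move; the robot and the scene stay as the last step left them, time stands still between calls to the robot, and variables do not carry over. Pictures are saved under pics/ and viewed, and the job is handed in when it is done.

Besides the shell and the picture viewer there is one more tool, called after "Emit:" in YAML: its name, and indented under it one key for each argument. play_rows: Moves the arm, as the interface text tells. Its arguments: {"type":"object","properties":{"motion":{"type":"array"},"hand":{"type":"number"},"force":{"type":"number"}},"required":["motion"]}

```bash
mkdir -p pics; ls; python3 - <<'E'
from cell import *
import cv2,json
s=read_state();print(s)
for n in("scene","top","wrist"):
    im=snapshot(n);cv2.imwrite(f"pics/{n}0.png",im[:,:,::-1]);m=camera_model(n);print(n,m)
print(tcp_to_grasp)
E
```

```text
pics
{'time_s': 0.0, 'q': array([ 1.11300539,  0.46833395, -0.01161787,  1.6036174 ,  0.00600136,
        1.07137102, -0.05629922]), 'joint_velocities': array([ 3.04269122e-04, -3.35548475e-05, -2.00267527e-03, -1.64493414e-04,
       -1.54997185e-04, -1.77853766e-04, -4.83723728e-04]), 'tau': array([-3.15694888e-04, -5.20563626e+01, -1.28070067e-02, -2.43750286e+01,
       -5.66096453e-02,  1.72695774e-02,  1.70804701e-04]), 'position': array([ 0.26166352, -0.59438282,  0.21367096]), 'eef_rot': array([-0.14574739,  0.69253398, -0.6913804 ,  0.14542188]), 'contact_force': array([-0.66236938,  0.5842788 ,  0.1445841 ]), 'moment': array([ 0.02003947,  0.03863511, -0.02448414]), 'grip_width': 0.09180183933400116}
scene {'camera_matrix': array([[563.07581051,   0.        , 321.09728923],
       [  0.        , 563.07581051, 234.11548549],
       [  0.        ,   0.        ,   1.        ]]), 'k1': -0.06357303629157537, 'R': array([[ 0.78521647,  0.61921759, -0.00216316],
       [ 0.43002479, -0.54781208, -0.71762149],
       [-0.44554885,  0.562558  , -0.69642998]]), 't': array([-0.4457494
[... 305 characters left out ...]
015,  0.00228242, -0.11588385],
       [ 0.11589595,  0.00617793, -0.99324215]]), 't': array([0.08464294, 0.52459253, 1.06271983])}
wrist {'camera_matrix': array([[349.61545909,   0.        , 321.36791156],
       [  0.        , 349.61545909, 239.33123191],
       [  0.        ,   0.        ,   1.        ]]), 'k1': -0.022182210869281252, 'hand_eye': array([[ 4.14121513e-04,  9.65629926e-01,  2.59920516e-01,
        -7.31667876e-02],
       [ 4.41833640e-04, -2.59920690e-01,  9.65629867e-01,
        -1.69601138e-01],
       [ 9.99999817e-01, -2.85046473e-04, -5.34286535e-04,
         6.24691487e-04],
       [ 0.00000000e+00,  0.00000000e+00,  0.00000000e+00,
         1.00000000e+00]])}
0.0187
```

View pics/top0.png

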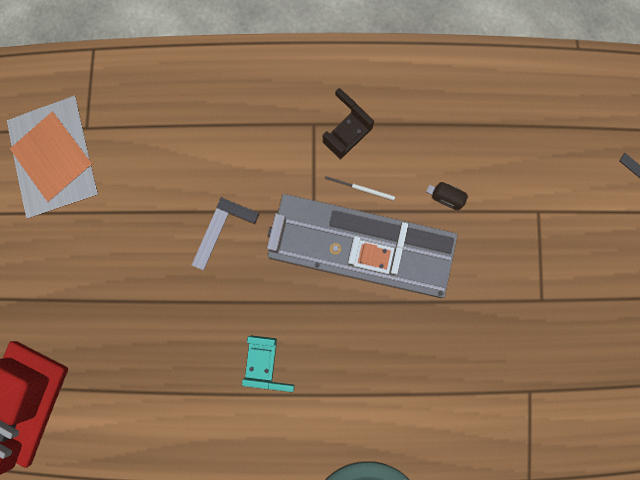

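View pics/scene0.png

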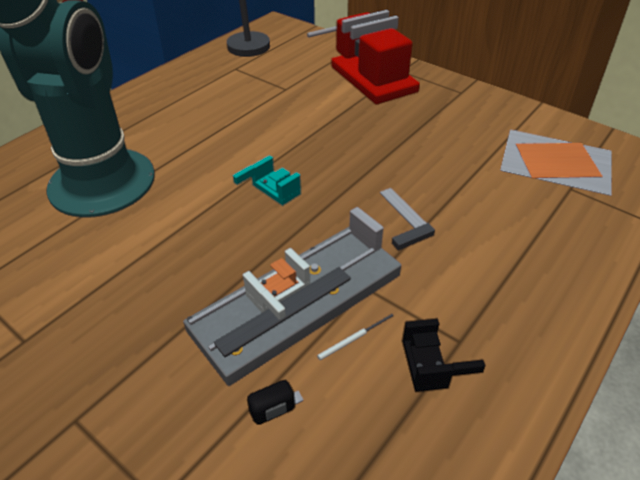

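View pics/wrist0.png

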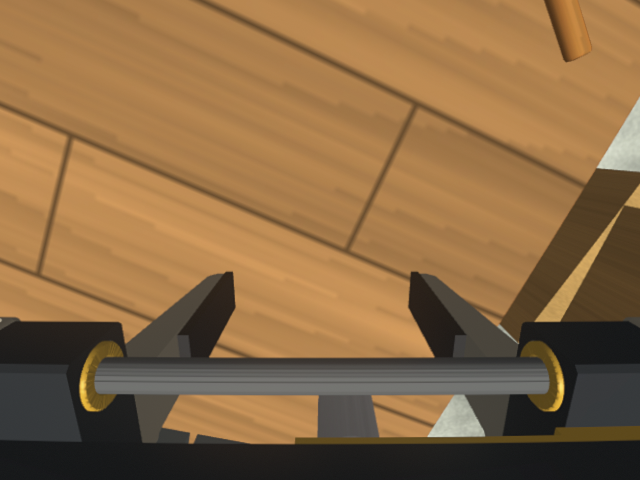

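The top view shows three carrier shapes: the aluminium one with the copper sheet at (375,257) in the fixture, a teal one at (262,362) and a black one at (350,125). There is also a flat copper sheet at (50,155). I choose (375,257). Next is a close crop with measurements.

```bash
cat > h.py <<'E'
import numpy as np,cv2
from cell import *
def ray(n,px):
    m=camera_model(n);K=m["camera_matrix"];k=m["k1"]
    d=np.array([(px[0]-K[0,2])/K[0,0],(px[1]-K[1,2])/K[1,1]]);u=d.copy()
    for _ in range(30):u=d/(1+k*(u@u))
    R=m["R"];t=m["t"];return -R.T@t,R.T@np.array([u[0],u[1],1.])
def onz(n,px,z):
    c,d=ray(n,px);return c+d*(z-c[2])/d[2]
def proj(n,X):
    m=camera_model(n);K=m["camera_matrix"];p=m["R"]@np.asarray(X)+m["t"];u=p[:2]/p[2];u=u*(1+m["k1"]*(u@u));return K[:2,:2]@u+K[:2,2]
E
python3 - <<'E'
import cv2
a=cv2.imread('pics/top0.png')[180:310,250:470];cv2.imwrite('pics/topc.png',cv2.resize(a,None,fx=3.6,fy=3.6,interpolation=cv2.INTER_CUBIC))
a=cv2.imread('pics/scene0.png')[190:400,170:450];cv2.imwrite('pics/scenec.png',cv2.resize(a,None,fx=2.8,fy=2.8,interpolation=cv2.INTER_CUBIC))
E
```

```text
(no output)
```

View pics/topc.png

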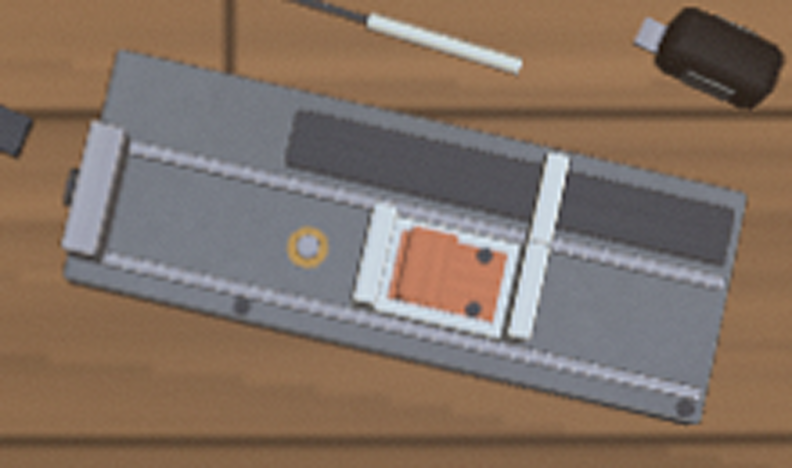

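View pics/scenec.png

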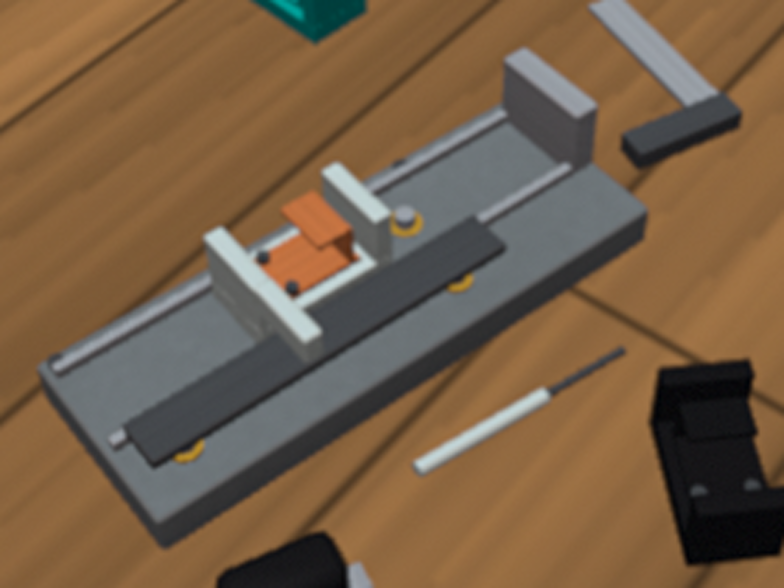

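```bash
cat > m.py <<'E'
from h import *
T=lambda u,v:(250+(u-.5)/3.6,180+(v-.5)/3.6)
S=lambda u,v:(170+(u-.5)/2.8,190+(v-.5)/2.8)
P=[('top',T(118,52),195,-80,30),('top',T(745,192),-145,-80,30),('top',T(700,423),-145,45,30),('top',T(66,281),195,45,30),
('top',T(296,110),95,-66,56),('top',T(733,208),-135,-66,56),('top',T(722,263),-135,-36,56),
('top',T(308,247),74,0,39),
('scene',S(41,370),-145,45,30),('scene',S(165,548),-145,-80,30),('scene',S(647,212),195,-80,30),
('scene',S(154,466),-135,-66,54),('scene',S(405,212),74,0,39),('scene',S(128,432),-135,-36,56)]
import numpy as np
W=np.array([onz(c,p,z/1e3)[:2] for c,p,_,_,z in P]);F=np.array([[x/1e3,y/1e3] for _,_,x,y,_ in P])
Fc=F-F.mean(0);Wc=W-W.mean(0);H=Fc.T@Wc
a=np.arctan2(H[0,1]-H[1,0],H[0,0]+H[1,1]);R=np.array([[np.cos(a),-np.sin(a)],[np.sin(a),np.cos(a)]]);o=W.mean(0)-R@F.mean(0)
if __name__=='__main__':
    print('yaw',a,np.degrees(a),'o',o);print(np.round(((W-o)@R-F)*1e3,1))
    # carrier points
    for n,c,p,z in [('tab rear top outer',"top",T(569,156),82),('rear wall rear +y corner',"top",T(532,339),80),('front wall front corner -y',"top",T(374,204),80),('front +y',"top",T(355,302),80),
      ('s tab outer rear top',"scene",S(308,345),82),('s tab outer front top',"scene",S(322,328),82)]:
        w=onz(c,p,z/1e3);print(n,np.round((w[:2]-o)@R*1e3,1))
E
python3 m.py
```

```text
yaw 1.354561122951968 77.61063543764915 o [ 0.49201026 -0.01454945]
[[ -1.8   1.6]
 [  2.2   4.2]
 [  2.4   2.2]
 [ -2.1  -0.4]
 [  0.    2.3]
 [  1.8   4.1]
 [  2.1   2.9]
 [  0.4   1.7]
 [  2.2  -3.3]
 [ -4.8 -11.7]
 [ -4.9  -2.9]
 [  0.3   2.3]
 [  1.4   0.9]
 [  0.5  -3.8]]
tab rear top outer [-42.8 -65.7]
rear wall rear +y corner [-43.1  27. ]
front wall front corner -y [ 46.8 -21.9]
front +y [45.9 27.5]
s tab outer rear top [-43.4 -69.9]
s tab outer front top [-31.5 -65.7]
```

```bash
sed -i 's/S(165,548)/S(160,517)/' m.py; python3 m.py
```

```text
yaw 1.3492608222566893 77.30695057765944 o [ 0.49113601 -0.01362712]
[[-2.1  1.6]
 [ 1.9  2.4]
 [ 1.5  0.3]
 [-3.  -0.4]
 [-0.3  1.8]
 [ 1.5  2.3]
 [ 1.6  1.1]
 [-0.3  1. ]
 [ 1.3 -5.1]
 [ 2.5  2.7]
 [-5.2 -2.9]
 [-0.   0.6]
 [ 0.7  0.2]
 [ 0.1 -5.6]]
tab rear top outer [-43.2 -67. ]
rear wall rear +y corner [-43.9  25.7]
front wall front corner -y [ 46.3 -22.7]
front +y [45.1 26.7]
s tab outer rear top [-43.8 -71.2]
s tab outer front top [-31.9 -66.9]
```

```bash
cat > go.py <<'E'
import sys
from m import *
from scipy.spatial.transform import Rotation as Ro
def plan(fx,fy,z):
    s=read_state();Rt=Ro.from_quat(s["eef_rot"]).as_matrix();p=s["position"]
    w=np.r_[o+R@np.array([fx,fy])/1e3,z/1e3]
    d=Rt.T@(w-p)*1e3
    f=np.r_[R[:,0],0]; ft=Rt.T@f # fixture x in tool axes
    tw=np.arctan2(ft[0],ft[2]) # rot about y takes z to (sin,0,cos)
    pf=(p[:2]-o)@R*1e3
    print('t',round(s["time_s"],2),'tcp fixture',pf.round(1),'z',round(p[2]*1e3,1),'F',s["contact_force"].round(1),'Ffix',(s["contact_force"][:2]@R).round(1),'grip',round(s["grip_width"],4))
    print('shift',d.round(1),'twist to align z with fx',round(tw,3),'or',round((tw+np.pi)%(2*np.pi)if tw<0 else tw-np.pi,3),'fixture x,y in tool',ft.round(3),(Rt.T@np.r_[R[:,1],0]).round(3),'up',(Rt.T@[0,0,1]).round(3))
    print('q',s["q"].round(2))
if __name__=='__main__':plan(*map(float,sys.argv[1:4]))
E
python3 go.py -95 -49 130
```

```text
t 0.15 tcp fixture [-617.1   96.2] z 213.9 F [-0.4 -0.3  0.4] Ffix [-0.4  0.4] grip 0.0918
shift [-427.    84.3 -333.6] twist to align z with fx -2.505 or 0.636 fixture x,y in tool [-0.594  0.001 -0.804] [ 0.804  0.001 -0.594] up [ 0.    -1.    -0.001]
q [ 1.11  0.47 -0.01  1.6   0.01  1.07 -0.06]
```

Emit:
play_rows:
  motion:
    - [[-24,0,-18,0.035],[-48,0,-37,0.07],[-72,5,-56,0.106],[-96,10,-75,0.14],[-120,15,-94,0.177],[-144,20,-113,0.212],[-168,25,-132,0.247],[-192,30,-150,0.283],[-216,35,-169,0.318],[-240,40,-188,0.353],[-264,45,-207,0.389],[-288,50,-225,0.424],[-312,55,-244,0.46],[-336,60,-263,0.495],[-360,64,-282,0.53],[-384,64,-300,0.566],[-408,64,-319,0.6],[-427,64,-334,0.636],[-427,64,-334,0.636],[-427,64,-334,0.636]]
  hand: 255
  force: 30

```text
time_s: 1.82
position: [0.5182, -0.1152, 0.15]
eef_rot: [0.076, 0.703, -0.702, -0.077]
contact_force: [0.3, -1.6, 0.3]
grip_width: 0.0005
```

```bash
python3 - <<'E'
from h import *
for n in("top","wrist"):
    cv2.imwrite(f"pics/{n}1.png",snapshot(n)[:,:,::-1])
E
python3 go.py -95 -49 70
```

```text
t 1.92 tcp fixture [-95.7 -48.4] z 150.0 F [-0.2 -0.5  0.6] Ffix [-0.5  0.1] grip 0.0009
shift [-0.8 80.  -0.7] twist to align z with fx 3.141 or -0.0 fixture x,y in tool [ 0.  0. -1.] [1.    0.002 0.   ] up [ 0.002 -1.    -0.   ]
q [ 0.25  0.35 -0.11  1.95  0.05  0.84 -1.68]
```

View pics/wrist1.png

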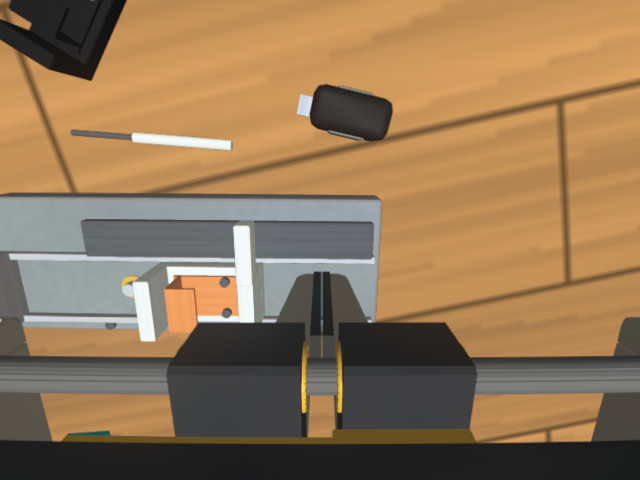

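View pics/top1.png

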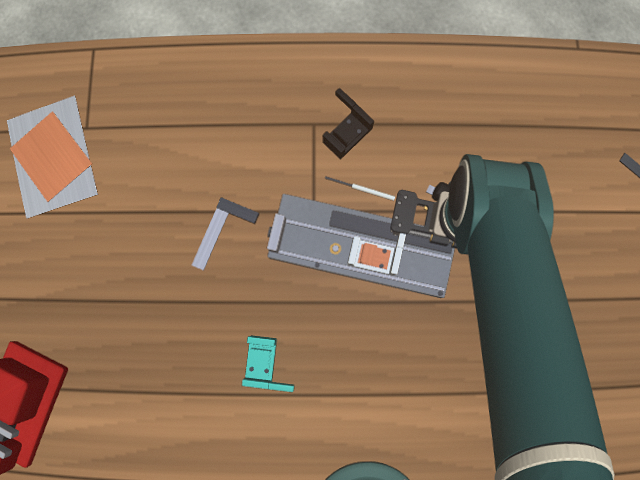

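The wrist view shows the bar from (82,220) to (373,256), with the tab at about (244,225–320) and the pin at (129,287). The shut fingertips are at (322,272). I'll cross-check the fixture pose from this view.

```bash
python3 - <<'E'
from m import *
from scipy.spatial.transform import Rotation as Ro
s=read_state();Rt=Ro.from_quat(s["eef_rot"]).as_matrix();p=s["position"]
m=camera_model("wrist");K=m["camera_matrix"];k=m["k1"];H=m["hand_eye"]
def w(px,z):
    d=np.array([(px[0]-K[0,2])/K[0,0],(px[1]-K[1,2])/K[1,1]]);u=d.copy()
    for _ in range(30):u=d/(1+k*(u@u))
    v=Rt@(H[:3,:3]@np.r_[u,1]);c=p+Rt@H[:3,3];return c+v*(z/1e3-c[2])/v[2]
im=cv2.imread('pics/wrist1.png')
cv2.imwrite('pics/wc.png',cv2.resize(im[180:350,0:400],None,fx=2,fy=2,interpolation=cv2.INTER_CUBIC))
for n,px,z,f in [('bar front -y',(83,220),56,(95,-66)),('bar rear -y',(372,222),56,(-135,-66)),('bar rear +y',(373,258),56,(-135,-36)),('fix rear -y',(380,197),30,(-145,-80)),('pin',(130,289),39,(74,0)),('tab outer rear top',(253,224),82,0),('tab outer front top',(235,223),82,0)]:
    print(n,((w(px,z)[:2]-o)@R*1e3).round(1),f)
E
```

```text
bar front -y [ 89.4 -66.4] (95, -66)
bar rear -y [-135.   -64.5] (-135, -66)
bar rear +y [-136.9  -35.3] (-135, -36)
fix rear -y [-144.7  -80.1] (-145, -80)
pin [70.8 -1.4] (74, 0)
tab outer rear top [-48.4 -68.8] 0
tab outer front top [-35.9 -69.6] 0
```

View pics/wc.png

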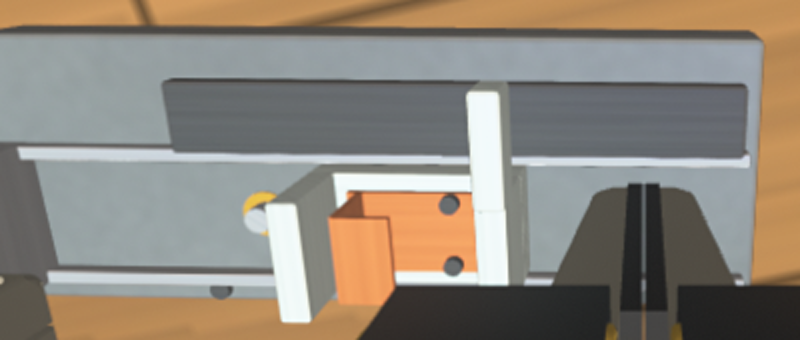

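Emit:
play_rows:
  motion:
    - [[0,20,0,0],[0,45,0,0],[0,70,0,0],[0,86,0,0],[0,91,0,0],[0,95,0,0],[0,99,0,0],[0,102,0,0],[0,104,0,0],[0,106,0,0],[0,107,0,0],[0,107,0,0]]

```text
time_s: 2.92
position: [0.5177, -0.1183, 0.0436]
eef_rot: [-0.078, -0.703, 0.703, 0.078]
contact_force: [-2.4, -2.7, 5.1]
grip_width: 0.0004
```

```bash
python3 go.py -95 -49 41
python3 - <<'E'
from h import *
cv2.imwrite("pics/s2.png",cv2.resize(snapshot("scene")[150:400,150:450,::-1],None,fx=2.4,fy=2.4))
cv2.imwrite(f"pics/w2.png",snapshot("wrist")[:,:,::-1])
E
```

```text
t 2.92 tcp fixture [-96.3 -48.9] z 43.6 F [-2.4 -2.7  5.1] Ffix [-3.2  1.8] grip 0.0004
shift [-0.1  2.6 -1.3] twist to align z with fx 3.141 or -0.001 fixture x,y in tool [ 0.001 -0.    -1.   ] [1.    0.    0.001] up [ 0. -1.  0.]
q [ 0.24  0.52 -0.09  2.    0.08  0.62 -1.7 ]
```

View pics/s2.png

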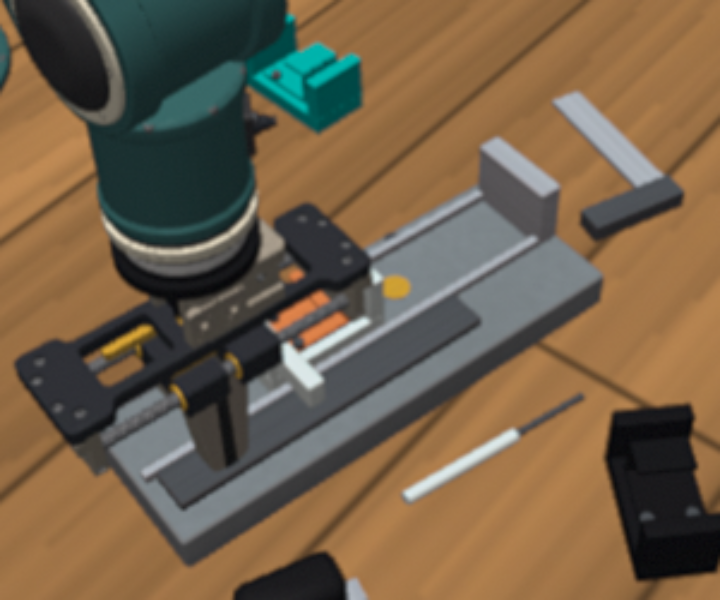

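View pics/w2.png

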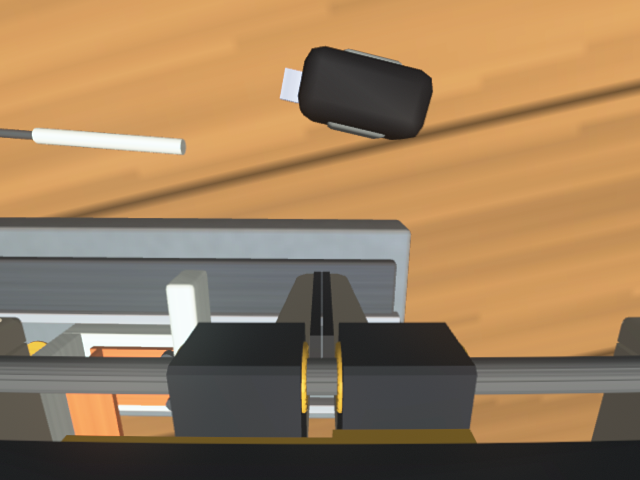

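The pin has dropped (only the gold ring shows at (395,287)) and the bar is 12.4 mm down. I'll press slightly further and start pushing.

Emit:
play_rows:
  motion:
    - [[0,2,0,0],[0,2,-4,0],[0,2,-8,0],[0,2,-12,0],[0,2,-16,0],[0,2,-20,0],[0,2,-24,0],[0,2,-28,0],[0,2,-32,0],[0,2,-36,0],[0,2,-40,0],[0,2,-44,0],[0,2,-48,0],[0,2,-48,0]]

```text
time_s: 4.18
position: [0.5302, -0.0716, 0.0427]
eef_rot: [-0.08, -0.703, 0.703, 0.077]
contact_force: [0.7, -2.9, 5.9]
grip_width: 0.0003
```

```bash
python3 go.py 65 -49 42
python3 - <<'E'
from h import *
cv2.imwrite("pics/s3.png",cv2.resize(snapshot("scene")[150:400,150:450,::-1],None,fx=2.4,fy=2.4))
E
```

```text
t 4.18 tcp fixture [-48.  -50.9] z 42.7 F [ 0.7 -2.9  5.9] Ffix [-2.6 -1.3] grip 0.0003
shift [   1.9    0.6 -113. ] twist to align z with fx 3.141 or -0.0 fixture x,y in tool [ 0. -0. -1.] [ 1.    -0.004  0.   ] up [-0.004 -1.     0.   ]
q [ 0.15  0.52 -0.09  2.    0.08  0.62 -1.79]
```

View pics/s3.png

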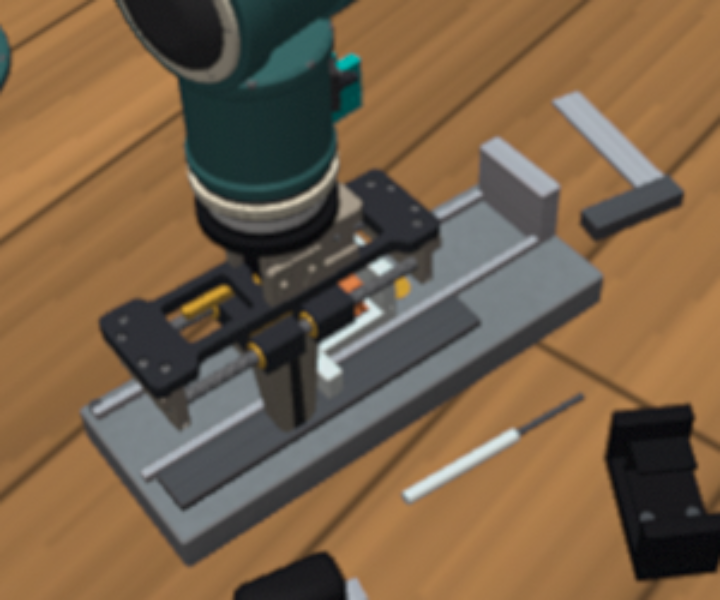

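Emit:
play_rows:
  motion:
    - [[0,1.5,-4,0],[0,1.5,-8,0],[0,1.5,-12,0],[0,1.5,-16,0],[0.5,1.5,-20,0],[0.5,1.5,-24,0],[0.5,1.5,-28,0],[1,1.5,-32,0],[1,1.5,-36,0],[1,1.5,-40,0],[1,1.5,-44,0],[1,1.5,-48,0],[1,1.5,-52,0],[1,1.5,-56,0],[1,1.5,-60,0],[1,1.5,-64,0],[1,1.5,-68,0],[1,1.5,-72,0],[1,1.5,-75,0],[1,1.5,-75,0]]

```text
time_s: 5.9
position: [0.5477, 0.0011, 0.0424]
eef_rot: [-0.081, -0.702, 0.703, 0.076]
contact_force: [0.5, -2.8, 6.4]
grip_width: 0.0001
```

```bash
python3 go.py 65 -49 42
python3 - <<'E'
from h import *
cv2.imwrite("pics/s4.png",cv2.resize(snapshot("scene")[150:400,150:450,::-1],None,fx=2.4,fy=2.4))
cv2.imwrite(f"pics/w4.png",snapshot("wrist")[:,:,::-1])
E
```

```text
t 5.9 tcp fixture [ 26.8 -52. ] z 42.4 F [ 0.5 -2.8  6.4] Ffix [-2.6 -1.1] grip 0.0001
shift [  3.    0.4 -38.2] twist to align z with fx 3.141 or -0.001 fixture x,y in tool [ 0.001  0.    -1.   ] [ 1.    -0.008  0.001] up [-0.008 -1.    -0.   ]
q [ 0.01  0.54 -0.09  1.97  0.09  0.63 -1.93]
```

View pics/s4.png

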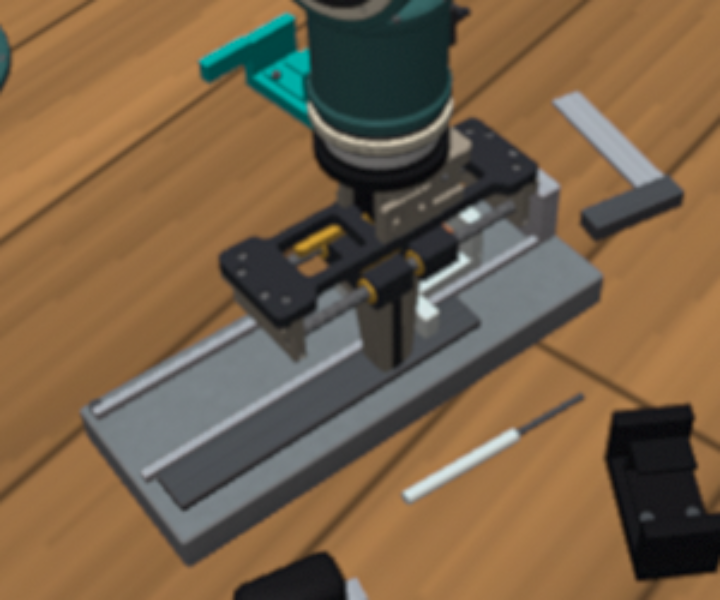

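View pics/w4.png

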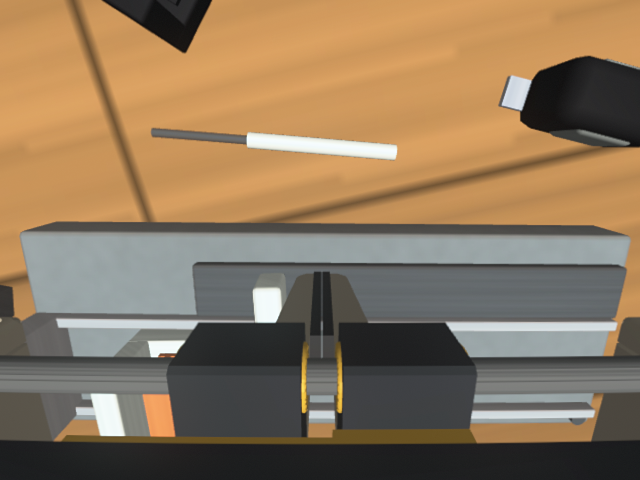

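Emit:
play_rows:
  motion:
    - [[0,1.2,-4,0],[0,1.2,-8,0],[0.5,1.2,-12,0],[0.5,1.2,-16,0],[1,1.2,-20,0],[1,1.2,-23,0],[1,1.2,-26,0],[1,1.2,-28,0],[1,1.2,-30,0],[1,1.2,-32,0],[1,1.2,-34,0],[1,1.2,-35,0],[1,1.2,-35,0]]

```text
time_s: 7.08
position: [0.556, 0.0338, 0.0424]
eef_rot: [-0.083, -0.702, 0.703, 0.075]
contact_force: [-0.2, -4.8, 8.0]
grip_width: 0.0002
```

```bash
python3 go.py 65 -49 42
python3 - <<'E'
from h import *
cv2.imwrite("pics/s5.png",cv2.resize(snapshot("scene")[150:400,150:450,::-1],None,fx=2.4,fy=2.4))
cv2.imwrite(f"pics/t5.png",cv2.resize(snapshot("top")[180:310,250:470,::-1],None,fx=3.6,fy=3.6))
cv2.imwrite(f"pics/w5.png",snapshot("wrist")[:,:,::-1])
E
```

```text
t 7.08 tcp fixture [ 60.6 -52.8] z 42.4 F [-0.2 -4.8  8. ] Ffix [-4.8 -0.9] grip 0.0002
shift [ 3.9  0.4 -4.4] twist to align z with fx 3.14 or -0.002 fixture x,y in tool [ 0.002 -0.001 -1.   ] [ 1.    -0.011  0.002] up [-0.011 -1.     0.001]
q [-0.05  0.55 -0.09  1.95  0.09  0.63 -1.99]
```

View pics/s5.png

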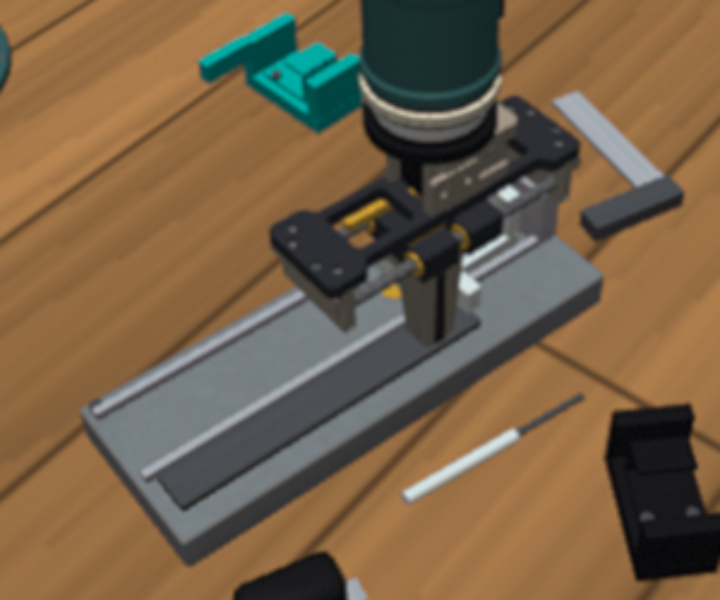

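View pics/w5.png

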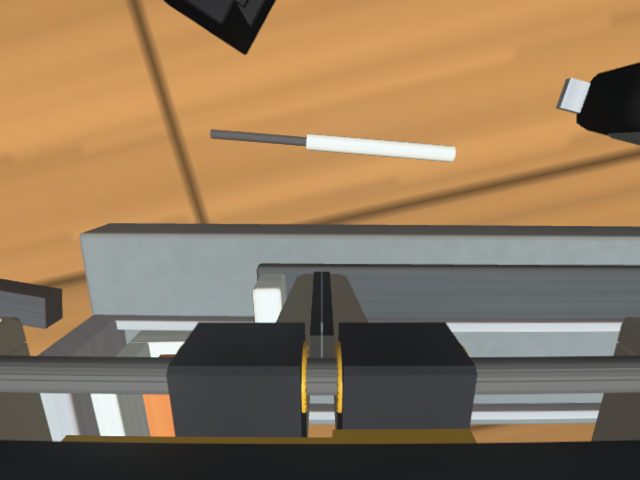

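Emit:
play_rows:
  motion:
    - [[0,1,-1,0],[0,1,-2,0],[0,1,-3,0],[0,1,-3,0]]

```text
time_s: 7.57
position: [0.5565, 0.0346, 0.0424]
eef_rot: [-0.083, -0.701, 0.704, 0.075]
contact_force: [-4.4, -6.1, 10.9]
grip_width: 0.0001
```

```bash
python3 go.py 65 -49 42
```

```text
t 7.57 tcp fixture [ 61.4 -53.1] z 42.4 F [-4.4 -6.1 10.9] Ffix [-6.9  2.9] grip 0.0001
shift [ 4.1  0.3 -3.6] twist to align z with fx 3.139 or -0.003 fixture x,y in tool [ 0.003 -0.003 -1.   ] [ 1.    -0.011  0.003] up [-0.011 -1.     0.003]
q [-0.06  0.55 -0.09  1.95  0.09  0.64 -2.  ]
```

Motion stalls while the force rises, which points to the end stop. One firmer push to confirm.

Emit:
play_rows:
  motion:
    - [[0,1,-3,0],[0,1,-5,0],[0,1,-7,0],[0,1,-7,0]]

```text
time_s: 7.9
position: [0.5581, 0.0393, 0.0424]
eef_rot: [-0.084, -0.7, 0.705, 0.076]
contact_force: [-4.8, -7.0, 10.4]
grip_width: 0.0009
```

```bash
python3 go.py 65 -49 42
python3 - <<'E'
from h import *
cv2.imwrite("pics/s6.png",cv2.resize(snapshot("scene")[190:290,290:410,::-1],None,fx=6,fy=6,interpolation=2))
cv2.imwrite("pics/t6.png",cv2.resize(snapshot("top")[180:310,250:470,::-1],None,fx=3.6,fy=3.6))
E
```

```text
t 7.9 tcp fixture [ 66.3 -53.8] z 42.4 F [-4.8 -7.  10.4] Ffix [-7.9  3.2] grip 0.0009
shift [4.8 0.3 1.3] twist to align z with fx 3.138 or -0.004 fixture x,y in tool [ 0.004 -0.006 -1.   ] [ 1.    -0.012  0.004] up [-0.012 -1.     0.006]
q [-0.07  0.55 -0.09  1.94  0.09  0.64 -2.01]
```

View pics/s6.png

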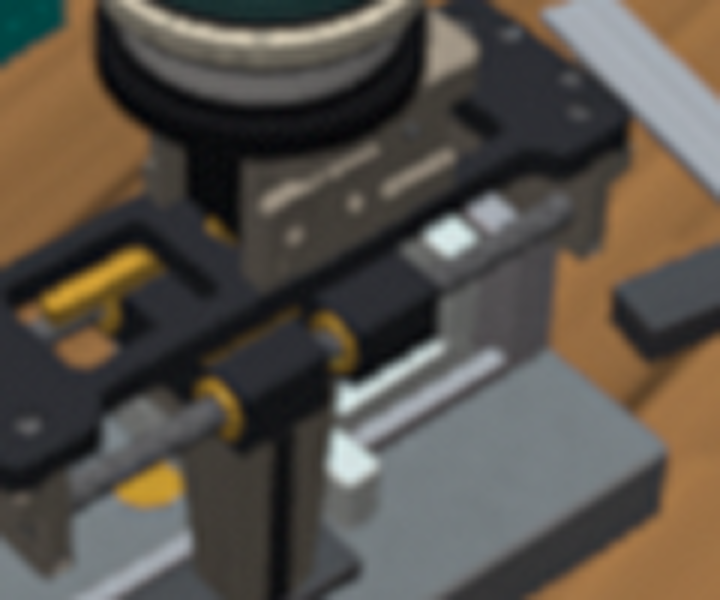

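View pics/t6.png

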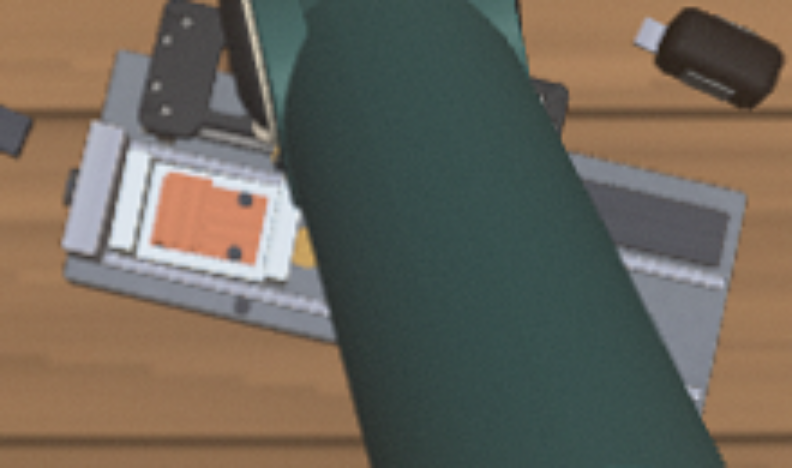

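Emit:
play_rows:
  motion:
    - [[0.5,1,-2,0],[1,1,-4,0],[1,1,-6,0],[1,1,-8,0],[1,1,-8,0],[1,1,-8,0]]

```text
time_s: 8.5
position: [0.559, 0.0426, 0.0424]
eef_rot: [-0.085, -0.698, 0.707, 0.077]
contact_force: [-4.3, -11.2, 10.7]
grip_width: 0.0007
```

```bash
python3 go.py 65 -49 42; python3 - <<'E'
from h import *
cv2.imwrite("pics/t7.png",cv2.resize(snapshot("top")[200:270,260:360,::-1],None,fx=7,fy=7,interpolation=2))
E
```

```text
t 8.5 tcp fixture [ 69.7 -53.8] z 42.4 F [ -4.3 -11.2  10.7] Ffix [-11.9   1.8] grip 0.0007
shift [4.8 0.4 4.7] twist to align z with fx 3.135 or -0.007 fixture x,y in tool [ 0.007 -0.01  -1.   ] [ 1.    -0.012  0.007] up [-0.012 -1.     0.01 ]
q [-0.08  0.55 -0.08  1.94  0.1   0.64 -2.02]
```

View pics/t7.png

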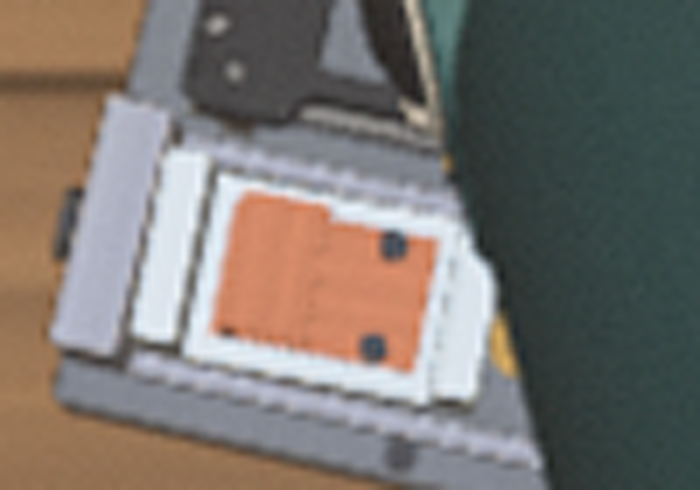

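```bash
python3 - <<'E'
from m import *
Q=lambda u,v:(260+(u-.5)/7,200+(v-.5)/7)
for n,p in [('stop -y',(172,112)),('stop +y',(118,356)),('front -y',(167,150)),('front +y',(133,337)),('rear+y',(478,402))]:
    print(n,((onz('top',Q(*p),.08)[:2]-o)@R*1e3).round(1))
E
```

```text
stop -y [175.  -32.1]
stop +y [174.2  31.9]
front -y [174.  -22.2]
front +y [171.6  26.4]
rear+y [82.5 23.4]
```

The carrier front is at x≈174 on the −y side and ≈172 on the +y side against the stop at ≈175, so its origin is about 128. I'll back the finger off the tab, then raise it.

Emit:
play_rows:
  motion:
    - [[0,0.5,2,0],[0,0.5,5,0],[0,0.5,8,0],[0,0.5,10,0],[0,0.5,10,0],[0,-2,10,0],[0,-5,10,0],[0,-8,10,0],[0,-11,10,0],[0,-14,10,0],[0,-18,10,0],[0,-25,10,0],[0,-40,10,0],[0,-60,10,0],[0,-80,10,0],[0,-100,10,0],[0,-120,10,0],[0,-120,10,0]]

```text
time_s: 10.05
position: [0.5573, 0.0344, 0.1663]
eef_rot: [-0.087, -0.699, 0.706, 0.075]
contact_force: [0.2, 0.2, 0.3]
grip_width: 0.0003
```

```bash
python3 go.py -150 -49 160; python3 - <<'E'
from h import *
cv2.imwrite("pics/s8.png",cv2.resize(snapshot("scene")[150:400,150:450,::-1],None,fx=2.4,fy=2.4,interpolation=2))
cv2.imwrite("pics/w8.png",snapshot("wrist")[:,:,::-1])
E
```

```text
t 10.05 tcp fixture [ 61.4 -54. ] z 166.3 F [0.2 0.2 0.3] Ffix [ 0.2 -0.1] grip 0.0003
shift [  3.6   8.1 211.3] twist to align z with fx 3.134 or -0.007 fixture x,y in tool [ 0.007 -0.009 -1.   ] [ 1.    -0.018  0.007] up [-0.018 -1.     0.009]
q [-0.05  0.37 -0.1   1.88  0.07  0.88 -1.98]
```

View pics/s8.png

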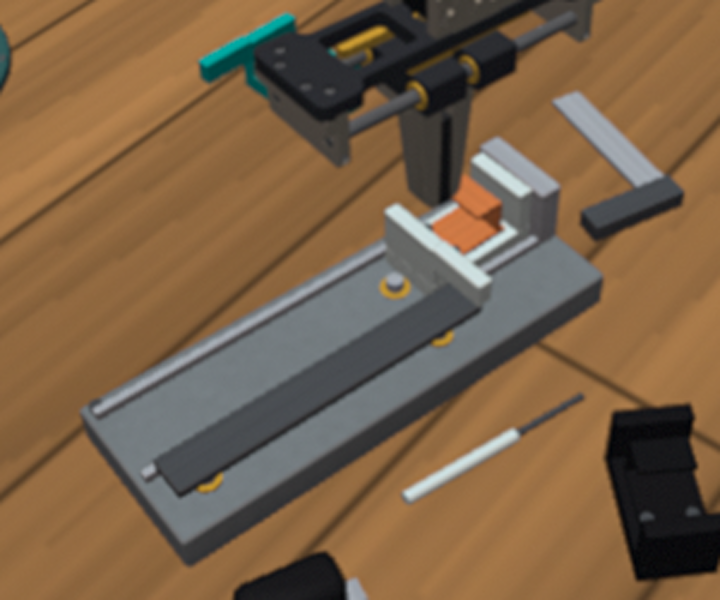

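View pics/w8.png

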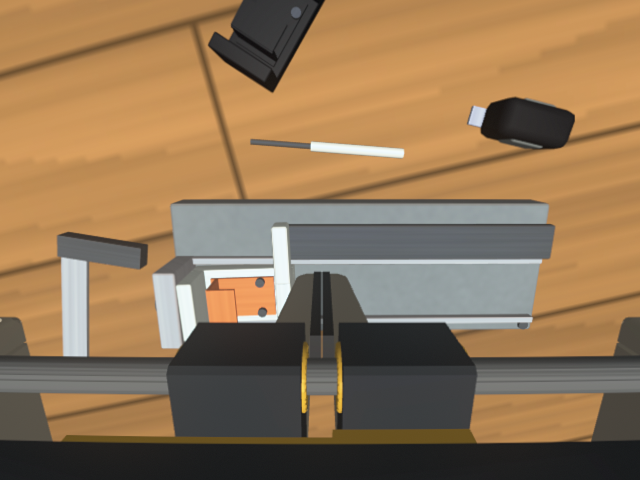

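The pin is up at (395,282), behind the carrier's rear wall. I'll move the arm clear to measure it properly.

Emit:
play_rows:
  motion:
    - [[0,-20,10,0],[0,-30,35,0],[0,-30,65,0],[0,-30,95,0],[0,-30,125,0],[0,-30,155,0],[0,-30,185,0],[0,-30,215,0],[0,-30,245,0],[0,-30,275,0],[0,-30,300,0],[0,-30,300,0]]

```text
time_s: 11.15
position: [0.4836, -0.2635, 0.1944]
eef_rot: [-0.087, -0.697, 0.707, 0.081]
contact_force: [0.6, -0.3, 0.6]
grip_width: 0.0002
```

```bash
python3 - <<'E'
from h import *
s=snapshot("scene");t=snapshot("top")
cv2.imwrite("pics/s9f.png",s[:,:,::-1]);cv2.imwrite("pics/t9f.png",t[:,:,::-1])
cv2.imwrite("pics/s9.png",cv2.resize(s[190:370,180:410,::-1],None,fx=3.4,fy=3.3,interpolation=2))
cv2.imwrite("pics/t9.png",cv2.resize(t[190:270,255:375,::-1],None,fx=6.6,fy=6.6,interpolation=2))
a=cv2.imread('pics/top0.png').astype(int);d=np.abs(a-t[:,:,::-1].astype(int)).max(2)
for n,(x0,y0,x1,y1) in dict(scriber=(320,172,400,203),tape=(422,178,470,212),square=(188,193,262,273)).items(): print(n,(d[y0:y1,x0:x1]>40).mean())
E
python3 go.py 0 0 100
```

```text
scriber 0.0
tape 0.0
square 0.0
t 11.25 tcp fixture [-239.8  -48.3] z 194.4 F [0.6 0.6 0.2] Ffix [ 0.7 -0.4] grip 0.0004
shift [  51.5   91.5 -240.2] twist to align z with fx 3.132 or -0.01 fixture x,y in tool [ 0.01 -0.01 -1.  ] [ 1.   -0.01  0.01] up [-0.01 -1.    0.01]
q [ 0.4   0.32  0.03  1.88 -0.    0.93 -1.37]
```

View pics/s9.png

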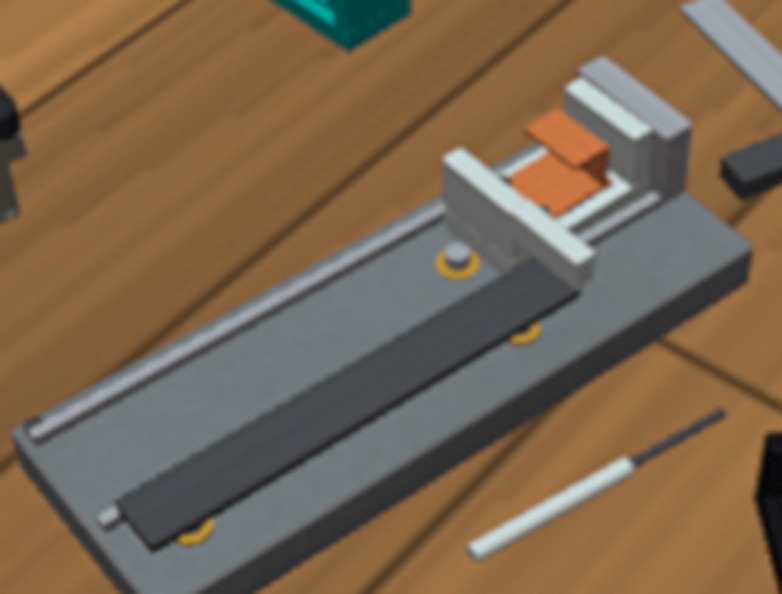

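View pics/t9.png

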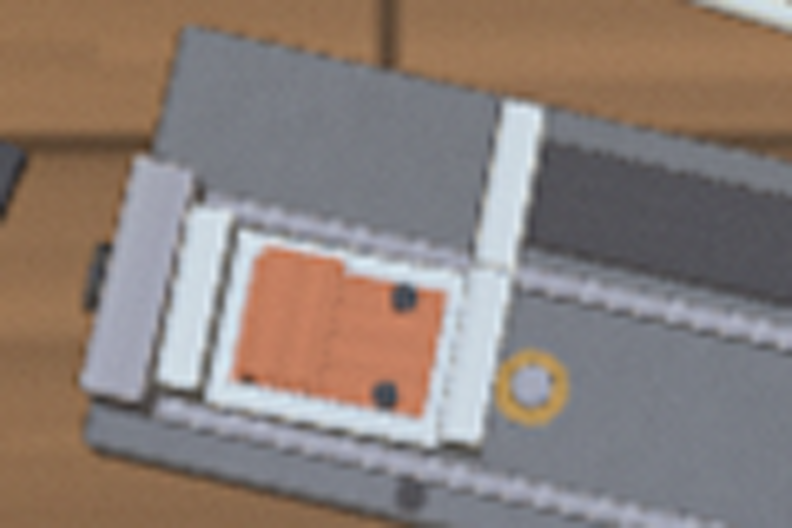

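```bash
python3 - <<'E'
from m import *
Q=lambda u,v:(255+(u-.5)/6.6,190+(v-.5)/6.6)
for n,p,z in [('stop -y',(196,168),80),('stop +y',(146,402),80),('front -y',(192,207),80),('front +y',(158,385),80),('rear +y',(481,446),80),('tab rear outer',(545,107),82),('pin if up',(532,385),39)]:
    print(n,((onz('top',Q(*p),z/1e3)[:2]-o)@R*1e3).round(1))
# bar height from scene: rear -y top corner, same pixels as before?
a=cv2.imread('pics/scene0.png')[300:372,190:265].astype(int);b=cv2.imread('pics/s9f.png')[300:372,190:265].astype(int)
print('bar rear-end region change',(abs(a-b).max(2)>40).mean())
E
```

```text
stop -y [175.  -33.1]
stop +y [173.8  31.9]
front -y [173.6 -22.5]
front +y [171.6  26.7]
rear +y [83.2 23.8]
tab rear outer [ 86.2 -69.6]
pin if up [73.6  0.6]
bar rear-end region change 0.0
```

```bash
python3 -c "
from cell import *
print(hand_in())"
```

```text
the job is handed in; nothing more can be done
None
```

I loaded the carrier into the fixture and handed the job in at about 11.3 s. No verdict is reported, so what follows is from my own checks.

With the shut fingertips I pressed the bar down behind the tab. I held it about 12.4–13.6 mm down, going by tip height, and pushed the carrier past the pin to the end stop. Then I backed off the tab, released the bar and moved the arm clear.

**Last checks, from the pictures after release:**
- **Carrier position:** its front is at x ≈ 172–174 mm against the stop at about 175, so the origin is near 128 mm (allowed 123.5 to 133).
- **Squareness:** it is turned by roughly 0.03–0.04 rad within the track's play (limit 0.08).
- **Pin and bar:** the pin is visibly up behind the carrier. The bar's rear end looks the same as in the first picture, so it is back at rest.
- **Bystanders:** the scriber, tape measure and try square show no picture change from the start.
- **Robot:** the measured force is near zero, so it touches nothing.

**Disagreements:** the views differed by up to about 5 mm at single points. The first force rise, at about 7 N, was the carrier sticking rather than reaching the stop, so I pushed twice more. The last push stalled near 12 N at the stop.

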